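# Bring the tall mill to the front of the spice carousel

## Task

Sanitise before touching the seasonings: first push the pump head of the sanitiser bottle right down with the fingers and let it spring back up. Then turn the spice carousel until its one tall mill stands at the front, in line with the tab on the foot, and finish while holding the turntable still there with the fingers, not letting go. Leave the tin, the bowl and the carton where they are.

Things in the scene. Friction and masses are not known exactly. Their poses are not given: they have to be found in the camera images.
- pump_top (a point): centre of the flat top of the sanitiser bottle's white pump head, 174 mm above the table when up. The head is a disc 36 mm across and 16 mm thick with a thin spout (10 mm thick, reaching 55 mm out) along this point's own -x. The white bottle (70 mm across, 130 mm high to its neck) is screwed to the table. It and the carousel may stand on either side, left or right
- sanitiser: the sanitiser bottle with its holder and pump head, screwed to the table; origin at the centre of its underside, spout along its own -x
- pump (a joint): how far the pump head is pushed down, m: 0 up, 0.014 fully down. A spring pushes it up again: about 2.5 N to start it, 7.5 N fully down. A stroke of 10 mm or more counts as right down
- mill_top (a point): centre of the top of the tall steel mill on the carousel, 201 mm above the table. The mill is round and upright, fixed in the turntable (it does not spin in its place: fingers that grip it must turn with the turntable, or slip round it) with its axis 85 mm from the turntable's axis; its straight-sided head is 44 mm across from 150 to 195 mm above the table
- front_mark (a point): the front place: point on the turntable's upper surface (30 mm above the table) where the mill's axis has to stand, 85 mm from the turntable's axis, in the direction of the tab. It is on the carousel's foot, screwed to the table, and does not turn. The tab is a dark steel tongue 26 mm wide that sticks out from under the turntable to 160 mm from its axis and ends in a 30 mm high upturned lip; it points more or less towards the robot
- axis (a point): point on the turntable's vertical axis, at its upper surface, 30 mm above the table; fixed. This point's own -x points to the front tab
- turntable: the carousel's round steel tray, 250 mm across, with the mill and five shakers (50 mm across, 60 degrees apart on one circle, at most 109 mm above the table) fixed on it, and a thin post in the middle, 140 mm above the table; origin on its axis, 20 mm above the table; the mill stands along its own -x. It turns freely both ways without end (friction about 0.1 N m) and stays where it is left
- tin: bystander: loose tin, 74 mm across, 110 mm high; origin at the centre of its underside
- bowl: bystander: loose steel bowl, 120 mm across, 50 mm high; origin at the centre of its underside
- carton: bystander: loose cardboard carton, 100 x 70 x 50 mm; origin at the centre of its underside
Things that resemble listed ones, but are neither listed nor needed, are in the scene too. What is meant by the sanitiser is not blue, green or red, and is the smaller of those in its own colour.

How it is judged (in metres and radians):
On the way, in this order (a step that is already met when the one before it is completed fails the run):
1. the pump head is pushed right down with the fingers (10 mm or more) while the turntable has not yet been turned (value of joint pump above 0.01 m and contact force between the fingers and sanitiser above 1 N and distance of mill_top from where it was at the start of the episode below 0.015 m), for 0.1 s.
2. the pump head is up again and no finger is on it (value of joint pump below 0.002 m and contact force between the fingers and sanitiser below 0.1 N), for 0.1 s.
At the end, for the whole second after the job is handed in: the mill's axis stands within 12 mm of the front place, the turntable is still (under 0.06 rad/s) and the fingers are holding it or what stands on it (more than 2 N of contact) through the last second; the pump head is up (horizontal distance between mill_top and front_mark below 0.012 m and angular speed of turntable below 0.06 rad/s and contact force between the fingers and turntable above 2 N and value of joint pump below 0.002 m); the arm keeps its last pose, push and grip.
It fails at once if the tin, the bowl or the carton is pushed more than 30 mm (distance of any of tin, bowl, carton from where it was at the start of the episode above 0.03 m).
It also fails if it takes over 64 s, if anything falls off the work surface, if the arm or the gripper's body presses on something with over 40 N, if the wrist force passes 120 N, or if a joint passes its speed limit or range.

## Robot

A 7-joint arm with a two-finger parallel gripper is mounted at the origin on the work surface. World frame = base frame: x ahead of the robot, y to its left, z up, the work surface at z = 0. Lengths are in m, angles in degrees, forces in N, time in s.
With the tool pointing down it reaches from about 0.425 to 0.875 m from the base axis. Payload 4.7 kg.
Tool frame: the origin (TCP) lies midway between the tips of the shut fingers; the grasp point (between the pads) lies 19 mm behind it; z points along the fingers, y is the direction in which the jaws open and shut (so a half turn about z gives the same grasp; the last joint's range is limited). The gripper opens to 87 mm and grips with 3 to 60 N. Pads are 19 mm wide; open, the fingers measure 117 mm over their backs; the gripper's body (75 mm by 190 mm) begins 51 mm behind the grasp point.
Start: joints at [-72.932, 18.392, -4.016, 83.108, 1.295, 78.541, -3.26], TCP at [0.182, 0.624, 0.223] pointing down, gripper open.
Joint ranges: [-163.93, 163.93], [-17.29, 119.83], [-79.2, 71.16], [3.27, 140.29], [-89.18, 269.18], [5.43, 117.66], [-154.24, 154.24]. Speed limits (degrees/s): [147.25, 147.25, 180, 180, 180, 180, 180].

## Interface

Orientations are given as [roll, pitch, yaw] about the fixed x, y, z axes, in that order (R = Rz(yaw) Ry(pitch) Rx(roll)).
In Python, from cell import env gives the robot as it stands. The module is installed in compiled form; this text tells all that it offers.
- The arm moves only by the tool servo_tool, never from a script. Its argument "plan" is a list of rows, each a list of 3 entries, a list of its own where there are three numbers: the opening, from 0 (shut) to 1 (fully open), then the shift along the tool's x, y, z in cm, then the turn, a rotation vector about the tool's x, y, z in degrees. A call has 1 to 20 rows; each row shifts and turns the pose as measured when the row begins, along the tool's axes as they then stand; what a row does not reach is not made up. A row lasts 1/12 s, in which the tool goes at most 41.7 mm and 7.16 degrees, less where a joint would pass 70% of its speed; a pose out of reach is approached as far as the arm can. A call is refused whole if a number of a shift passes 4.17 or a number of a turn 7.16, either way. A call with a gripper value outside its range is refused whole. The fingers move at their own pace and stop on an object; "force" is the grip in N (left out, the last holds). Time passes only in rows, so rows that do not move let the fingers close. It gives the time, the measured TCP pose, the force and the opening at its end, in the units of the state.
- env.get_obs(): the state, without advancing time (a new reading comes with each control period).
- env.read_camera(name): name is "scene" or "top" or "wrist"; returns a dict with "image" (400x640x3 uint8, blue, green, red), "fx", "fy", "cx", "cy" (pixels), "rvec" (rotation vector, rad) and "tvec" (3), from world to camera coordinates, as OpenCV has them; the wrist camera has in their place "T_tool_cam" (4x4, takes a point from camera to tool coordinates, whose origin is the TCP and whose axes are the flange's). Camera axes: x right, y down, z forward; pixel columns grow to the right and rows downward; lengths in m; the calibration is good to about 2 mm. A picture is of the moment at which its call begins: read the wrist's pose just before it. There is no depth.
- env.sign_off(): hands the job in, once; it reports no verdict.
The state is a dict: "time_s": time; "qpos": joint angles; "joint_velocities": joint speeds; "effort": joint torques, N m; "tool_pos": TCP position; "tool_rot": TCP orientation; "force": force on the tool from outside, world axes, zero at the start; "wrist_torque": the same for the moment, N m; "grip_width": finger opening in m.
Only numpy, scipy, OpenCV 4.12 (cv2) and the standard library are available. Lean on these libraries where they do the work, as an engineer would, in place of code of your own. Each camera call takes 0.05 s, during which the arm holds its last target. There are 200 camera calls.

## Working session

There is one attempt and no reset: what is moved stays moved. The work goes in short steps, Python scripts to look and compute and a tool call to move; the robot and the scene stay as the last step left them, time stands still between calls to the robot, and variables do not carry over. Pictures are saved under pics/ and viewed, about 8 in all and at most 12, crops included, and the job is handed in when it is done.

Besides the shell and the picture viewer there is one more tool, called after ">>>" as name(argument=value, ...) on one line, values as JSON. servo_tool: Moves the arm, as the interface text tells. Its arguments: {"type":"object","properties":{"plan":{"type":"array"},"force":{"type":"number"}},"required":["plan"]}

```bash
mkdir -p pics
cat > h.py <<'E'
import numpy as np, cv2
from cell import env
from scipy.spatial.transform import Rotation as R
def save(n,f):
    r=env.read_camera(n); cv2.imwrite(f,r["image"]); return r
def ray(r,u,v):
    Rm=cv2.Rodrigues(np.array(r["rvec"],float))[0]; t=np.array(r["tvec"],float).ravel()
    d=Rm.T@np.array([(u-r["cx"])/r["fx"],(v-r["cy"])/r["fy"],1]); return -Rm.T@t,d
def atz(r,u,v,z):
    c,d=ray(r,u,v); return c+d*(z-c[2])/d[2]
E
python3 - <<'E'
from h import *
import pickle
a=save("scene","pics/s1.png"); b=save("top","pics/t1.png")
pickle.dump((a,b),open("c.pkl","wb"))
o=env.get_obs(); print(o["time_s"],o["tool_pos"],o["tool_rot"],o["grip_width"],o["force"])
for r in (a,b): print(ray(r,320,200))
E
```

```text
0.1 [0.18191644 0.62351406 0.22156272] [-1.79901093e+02  5.10433955e-03  1.63741184e+02] 0.08699989935763552 [-0.18632443 -0.33119479  0.10604173]
(array([ 1.18702275, -1.08675217,  1.00019215]), array([-0.42004557,  0.70680468, -0.56920418]))
(array([ 0.42357856, -0.02045014,  1.20921136]), array([ 0.10454934, -0.00356046, -0.99455381]))
```

View pics/s1.png

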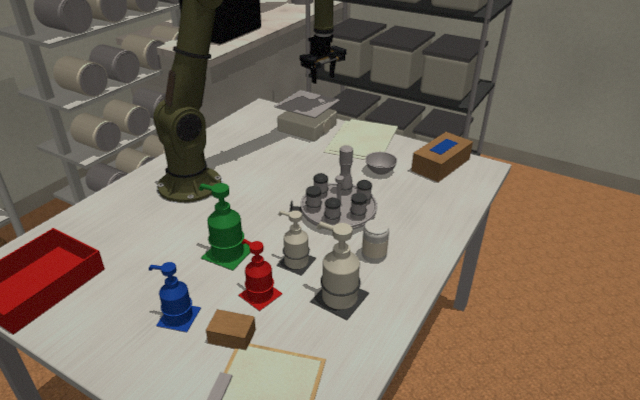

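View pics/t1.png

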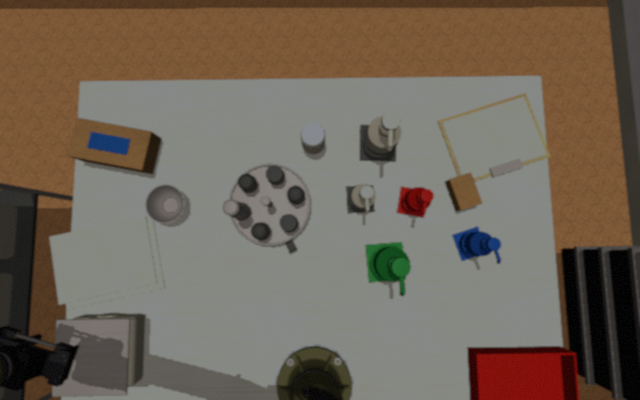

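The scene view shows the two white bottles, with the smaller at about (295,240). In the top view its pump is at about (366,190), the carousel centre at (266,203), the mill at (232,208) and the tab at (291,246). The tin is at (313,137) and the bowl at (166,203). I'll enlarge this part of the picture.

Run:
```python
from h import *
i=cv2.imread("pics/t1.png")[150:270,215:415]; cv2.imwrite("pics/t1c.png",cv2.resize(i,None,fx=4,fy=4,interpolation=cv2.INTER_CUBIC))
```

```text
(no output)
```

View pics/t1c.png

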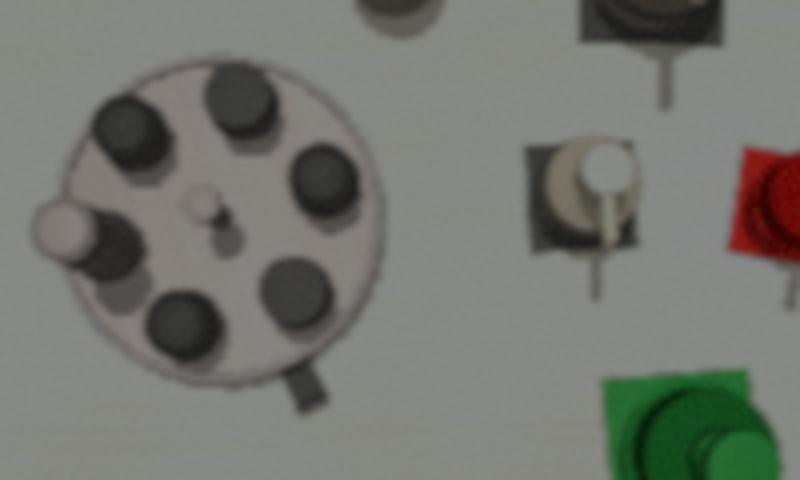

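Run:
```python
from h import *
import pickle
a,b=pickle.load(open("c.pkl","rb"))
P=lambda u,v,z:atz(b,215+u/4,150+v/4,z)
pump=P(605,168,.174); mill=P(66,231,.201); ax=P(224,222,.03); post=P(203,204,.14); tab=P(312,405,.03)
for n,p in dict(pump=pump,mill=mill,ax=ax,post=post,tab=tab).items(): print(n,p.round(4))
print("tab d",np.hypot(*(tab-ax)[:2]),"mill d",np.hypot(*(mill-ax)[:2]))
ang=lambda p:np.degrees(np.arctan2(*(p-ax)[1::-1]))
print(ang(tab),ang(mill)); 
t=np.radians(ang(tab)); print("front",ax[:2]+.085*np.array([np.cos(t),np.sin(t)]))
for n,uv,z in(("tin",(313,130),.11),("bowl",(166,203),.05)): print(n,atz(b,*uv,z))
i=cv2.imread("pics/s1.png"); 
print(env.get_obs()["qpos"], R.from_euler("xyz",env.get_obs()["tool_rot"],degrees=True).as_matrix().round(2))
```

```text
pump [ 0.5524 -0.1486  0.174 ]
mill [0.5123 0.2064 0.201 ]
ax [0.5326 0.1247 0.03  ]
post [0.5351 0.1257 0.14  ]
tab [0.3938 0.0585 0.03  ]
tab d 0.1538593345782194 mill d 0.08413965488072632
-154.50178155366655 103.99940064655438
front [0.45591829 0.08813951]
tin [ 0.74370418 -0.00676387  0.11      ]
bowl [0.5423902  0.43648596 0.05      ]
[-72.9306579   18.436147    -4.01620366  83.16712786   1.29491372
  78.54086129  -3.25967604] [[-0.96  0.28 -0.  ]
 [ 0.28  0.96 -0.  ]
 [-0.   -0.   -1.  ]]
```

>>> servo_tool(plan=[[0, [-3.5, -0.2, -0.5], [0, 0, 3.5]], [0, [-3.8, -0.2, -0.5], [0, 0, 3.5]], [0, [-3.8, -0.2, -0.5], [0, 0, 3.5]], [0, [-3.8, -0.2, -0.5], [0, 0, 3.5]], [0, [-3.8, -0.2, -0.5], [0, 0, 3.5]], [0, [-3.8, -0.2, -0.5], [0, 0, 3.5]], [0, [-3.8, -0.2, 0], [0, 0, 3.5]], [0, [-3.8, -0.2, 0], [0, 0, 3.5]], [0, [-3.8, -0.2, 0], [0, 0, 3.5]], [0, [-3.8, -0.2, 0], [0, 0, 3.5]], [0, [-3.8, -0.2, 0], [0, 0, 3.5]], [0, [-3.8, -0.2, 0], [0, 0, 3.5]], [0, [-3.8, -0.2, 0], [0, 0, 3.5]], [0, [-3.8, -0.2, 0], [0, 0, 3.5]], [0, [-3.8, -0.2, 0], [0, 0, 3.5]], [0, [-3.8, -0.2, 0], [0, 0, 3.5]]])

```text
time_s: 1.43
tool_pos: [0.5891, 0.194, 0.24]
tool_rot: [-179.0, 0.3, 106.5]
force: [0.9, 0.2, -0.5]
grip_width: 0.0008
```

>>> servo_tool(plan=[[0, [-3.6, -0.5, 0], [0, 0, 3.4]], [0, [-3.6, -0.5, 0], [0, 0, 3.4]], [0, [-3.6, -0.5, 0], [0, 0, 3.4]], [0, [-3.6, -0.5, 0], [0, 0, 3.4]], [0, [-3.6, -0.5, 0], [0, 0, 3.4]], [0, [-3.6, -0.5, 0], [0, 0, 3.4]], [0, [-3.6, -0.5, 0], [0, 0, 3.4]], [0, [-3.6, -0.5, 0], [0, 0, 3.4]], [0, [-3.6, -0.5, 0], [0, 0, 3.4]], [0, [0, 0, 0], [0, 0, 0]], [0, [0, 0, 0], [0, 0, 0]]])

```text
time_s: 2.35
tool_pos: [0.5499, -0.1566, 0.2394]
tool_rot: [-179.0, 1.3, 73.2]
force: [0.3, 1.9, -0.4]
grip_width: 0.0005
```

```bash
cat >> h.py <<'E'
def pose():
    o=env.get_obs(); return o,np.array(o["tool_pos"]),R.from_euler("xyz",o["tool_rot"],degrees=True)
def to(p,yaw=None):
    o,t,r=pose(); print("pos",t.round(4),o["tool_rot"].round(1),"t",round(o["time_s"],2),"w",round(o["grip_width"],4),"shift cm",(r.inv().apply(np.array(p)-t)*100).round(2))
    if yaw is not None: print("turn",np.degrees((r.inv()*R.from_euler("xyz",[180,0,yaw],degrees=True)).as_rotvec()).round(2))
def wrist(f):
    o,t,r=pose(); w=save("wrist",f); T=np.array(w["T_tool_cam"])
    def at(u,v,z):
        d=r.apply(T[:3,:3]@np.array([(u-w["cx"])/w["fx"],(v-w["cy"])/w["fy"],1])); c=t+r.apply(T[:3,3]); return c+d*(z-c[2])/d[2]
    pr=lambda p:(lambda q:(w["fx"]*q[0]/q[2]+w["cx"],w["fy"]*q[1]/q[2]+w["cy"]))(T[:3,:3].T@(r.inv().apply(np.array(p)-t)-T[:3,3]))
    return at,pr
E
python3 - <<'E'
from h import *
to([.5524,-.1486,.2],72)
at,pr=wrist("pics/w1.png")
print(pr([.5524,-.1486,.174]))
for u in(0,320,640):
  for v in (0,200,400): print(u,v,at(u,v,.174).round(4))
E
```

```text
pos [ 0.5499 -0.1566  0.2394] [-179.     1.3   73.2] t 2.35 w 0.0005 shift cm [0.93 0.07 3.91]
turn [-0.97  1.27  1.14]
(np.float64(322.0233563936192), np.float64(199.8187471368744))
0 0 [0.4037 0.0269 0.174 ]
0 200 [ 0.3316 -0.083   0.174 ]
0 400 [ 0.2254 -0.2449  0.174 ]
320 0 [ 0.5874 -0.0296  0.174 ]
320 200 [ 0.551  -0.1483  0.174 ]
320 400 [ 0.4978 -0.322   0.174 ]
640 0 [ 0.7659 -0.0846  0.174 ]
640 200 [ 0.7632 -0.2115  0.174 ]
640 400 [ 0.7592 -0.396   0.174 ]
```

View pics/w1.png

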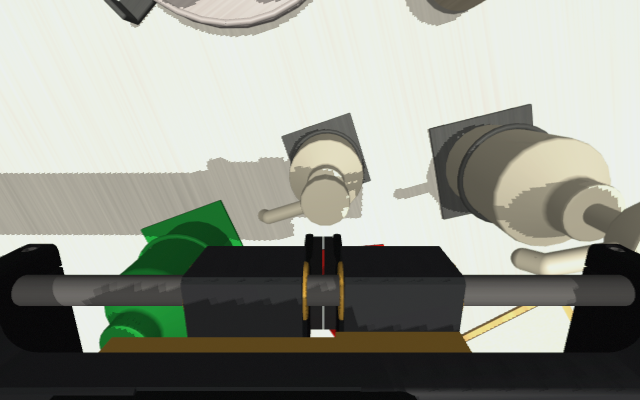

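The pump top is at about (325,200), where predicted. The big white bottle's spout tip, near (515,260), may be close to the gripper body, so I'll triangulate it.

Run:
```python
from h import *
import pickle
a,b=pickle.load(open("c.pkl","rb"))
at,pr=wrist("pics/w2.png")
for z in(.2,.22,.24,.26): print(z,"bigspout",atz(b,392,144,z).round(3),at(515,258,z).round(3),"bighead",atz(b,391,120,z).round(3),"greenhead",atz(b,401,266,z).round(3),"red",atz(b,424,197,z).round(3),"green wrist",at(115,330,z).round(3))
to([.5535,-.1490,.182],72)
```

```text
0.2 bigspout [ 0.677 -0.217  0.2  ] [ 0.664 -0.216  0.2  ] bighead [ 0.742 -0.217  0.2  ] greenhead [ 0.357 -0.229  0.2  ] red [ 0.534 -0.296  0.2  ] green wrist [ 0.384 -0.194  0.2  ]
0.22 bigspout [ 0.672 -0.213  0.22 ] [ 0.655 -0.203  0.22 ] bighead [ 0.736 -0.213  0.22 ] greenhead [ 0.358 -0.225  0.22 ] red [ 0.532 -0.291  0.22 ] green wrist [ 0.403 -0.182  0.22 ]
0.24 bigspout [ 0.667 -0.209  0.24 ] [ 0.646 -0.189  0.24 ] bighead [ 0.73  -0.209  0.24 ] greenhead [ 0.36  -0.221  0.24 ] red [ 0.53  -0.285  0.24 ] green wrist [ 0.423 -0.171  0.24 ]
0.26 bigspout [ 0.662 -0.206  0.26 ] [ 0.637 -0.176  0.26 ] bighead [ 0.723 -0.205  0.26 ] greenhead [ 0.361 -0.217  0.26 ] red [ 0.527 -0.28   0.26 ] green wrist [ 0.442 -0.16   0.26 ]
pos [ 0.5502 -0.1564  0.2395] [-179.     1.3   73.2] t 2.45 w 0.0003 shift cm [0.93 0.2  5.72]
turn [-0.95  1.34  1.23]
```

>>> servo_tool(plan=[[0, [0.45, 0.1, 2.8], [-0.5, 0.7, 0]], [0, [0.45, 0.1, 2.8], [-0.5, 0.6, 0]], [0, [0, 0, 0.6], [0, 0, 0]], [0, [0, 0, 0.5], [0, 0, 0]], [0, [0, 0, 0.4], [0, 0, 0]], [0, [0, 0, 0.4], [0, 0, 0]], [0, [0, 0, 0.3], [0, 0, 0]], [0, [0, 0, 0], [0, 0, 0]]])

```text
time_s: 3.12
tool_pos: [0.5582, -0.1428, 0.1638]
tool_rot: [179.8, 0.0, 74.1]
force: [-3.2, -0.1, 6.1]
grip_width: 0.0006
```

>>> servo_tool(plan=[[0, [0, 0, 0.3], [0, 0, 0]], [0, [0, 0, 0.3], [0, 0, 0]], [0, [0, 0, 0.2], [0, 0, 0]], [0, [0, 0, 0.1], [0, 0, 0]], [0, [0, 0, 0.1], [0, 0, 0]]])

```text
time_s: 3.53
tool_pos: [0.5585, -0.1428, 0.1614]
tool_rot: [179.8, -0.1, 74.1]
force: [-4.5, 0.0, 7.0]
grip_width: 0.0004
```

>>> servo_tool(plan=[[0, [0, 0, 0.3], [0, 0, 0]], [0, [0, 0, 0.2], [0, 0, 0]], [0, [0, 0, 0.1], [0, 0, 0]], [0, [0, 0, -1.5], [0, 0, 0]], [0, [0, 0, -3], [0, 0, 0]], [0, [0, 0, -3], [0, 0, 0]], [0, [0, 0, -1], [0, 0, 0]], [0.3, [0, 0, 0], [0, 0, 0]], [0.6, [0, 0, 0], [0, 0, 0]]])

```text
time_s: 4.28
tool_pos: [0.5618, -0.141, 0.2531]
tool_rot: [179.4, -0.4, 74.3]
force: [-0.8, -0.0, -0.9]
grip_width: 0.0077
```

Run:
```python
from h import *
at,pr=wrist("pics/w3.png"); print(pr([.5524,-.1486,.174])); to([.5123,.2064,.26],62); print(env.get_obs()["force"])
```

```text
(np.float64(310.2732142623229), np.float64(220.19237727317795))
pos [ 0.5616 -0.1409  0.2527] [179.4  -0.4  74.3] t 4.33 w 0.0108 shift cm [ 32.11 -14.13  -0.66]
turn [ 0.53 -0.43 12.33]
[-0.26458735 -0.73459567 -0.51761111]
```

View pics/w3.png

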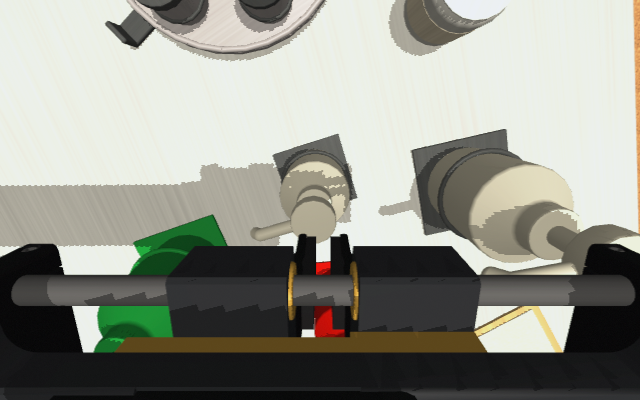

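The picture shows the pump head back up: seen at (313,217), and the prediction for "up" was (310,220). Next I'll go towards the mill with the jaws open.

>>> servo_tool(plan=[[1, [2.7, -1.4, 0], [0, 0, 0]], [1, [2.7, -1.4, 0], [0, 0, 0]], [1, [2.7, -1.4, 0], [0, 0, 0]], [1, [2.7, -1.4, 0], [0, 0, 0]], [1, [2.7, -1.4, 0], [0, 0, 0]], [1, [2.7, -1.4, 0], [0, 0, 0]], [1, [2.7, -1.4, 0], [0, 0, 0]], [1, [2.7, -1.4, 0], [0, 0, 0]], [1, [2.7, -1.4, 0], [0, 0, 0]], [1, [2, -1, 0], [0, 0, 0]], [1, [0, 0, 0], [0, 0, 6]], [1, [0, 0, 0], [0, 0, 6]], [1, [0, 0, 0], [0, 0, 0]]])

```text
time_s: 5.42
tool_pos: [0.4875, 0.1631, 0.2284]
tool_rot: [-179.2, 0.9, 61.9]
force: [-0.5, -0.5, -0.1]
grip_width: 0.0863
```

Run:
```python
from h import *
at,pr=wrist("pics/w4.png"); print(pr([.5123,.2064,.201])); to([.5123,.2064,.22],62)
```

```text
(np.float64(322.97938898952543), np.float64(150.25268076663866))
pos [0.4874 0.1627 0.2282] [-179.1    1.    62.1] t 5.47 w 0.0865 shift cm [5.04 0.18 0.73]
turn [-0.87  0.95  0.14]
```

View pics/w4.png

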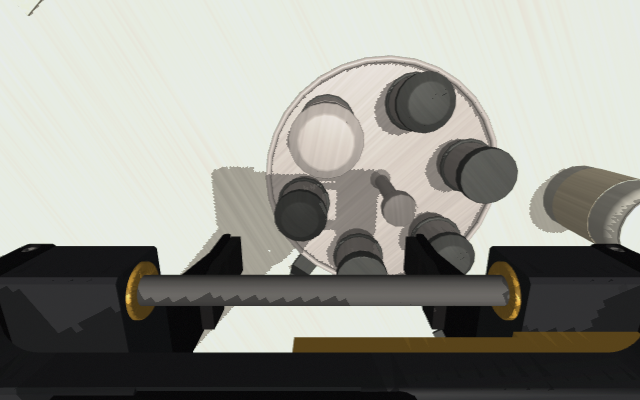

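The mill top is at (326,142), close to the predicted (323,150). The jaws are open and lined up with it.

>>> servo_tool(plan=[[1, [2.7, 0.2, 0], [-0.5, 0.5, 0]], [1, [2.7, 0.2, 0], [-0.4, 0.5, 0]], [1, [0, 0, 0], [0, 0, 0]], [1, [0, 0, 0], [0, 0, 0]]])

```text
time_s: 5.8
tool_pos: [0.5161, 0.2063, 0.2236]
tool_rot: [-179.9, 0.2, 62.5]
force: [0.5, -0.2, -0.9]
grip_width: 0.087
```

Run:
```python
from h import *
to([.514,.2112,.154],62)
```

```text
pos [0.5161 0.2063 0.2236] [-179.9    0.2   62.5] t 5.8 w 0.087 shift cm [ 0.36 -0.39  6.96]
turn [-0.1   0.23  0.55]
```

>>> servo_tool(plan=[[1, [0.2, -0.2, 2], [0, 0, 0]], [1, [0.1, -0.1, 2], [0, 0, 0]], [1, [0, 0, 2], [0, 0, 0]], [1, [0, 0, 1], [0, 0, 0]], [0.4, [0, 0, 0], [0, 0, 0]], [0.4, [0, 0, 0], [0, 0, 0]], [0.4, [0, 0, 0], [0, 0, 0]], [0.4, [0, 0, 0], [0, 0, 0]], [0.4, [0, 0, 0], [0, 0, 0]], [0.4, [0, 0, 0], [0, 0, 0]]], force=20)

```text
time_s: 6.63
tool_pos: [0.5158, 0.203, 0.1534]
tool_rot: [180.0, 0.2, 62.7]
force: [-0.4, 0.0, -0.6]
grip_width: 0.0548
```

Run:
```python
from h import *
to([.514,.2112,.154],62); print(env.get_obs()["force"])
```

```text
pos [0.5158 0.203  0.1534] [180.    0.2  62.7] t 6.63 w 0.0548 shift cm [ 0.64 -0.54 -0.07]
turn [0.01 0.23 0.66]
[-0.36515631  0.03273362 -0.63679934]
```

>>> servo_tool(plan=[[0.3, [0, 0, 0], [0, 0, 0]], [0.3, [0, 0, 0], [0, 0, 0]], [0.3, [0, 0, 0], [0, 0, 0]], [0.3, [0, 0, 0], [0, 0, 0]]], force=20)

```text
time_s: 6.97
tool_pos: [0.5142, 0.206, 0.1538]
tool_rot: [-179.8, 0.1, 62.8]
force: [-0.4, 1.4, -1.5]
grip_width: 0.0432
```

Run:
```python
from h import *
to([.514,.2112,.154],62); o,t,r=pose(); print(o["force"],o["wrist_torque"])
ax=np.array([.5326,.1247]);g=t[:2]
print(np.hypot(*(g-ax)),np.degrees(np.arctan2(*(g-ax)[::-1])))
```

```text
pos [0.5142 0.206  0.1538] [-1.798e+02  1.000e-01  6.280e+01] t 6.97 w 0.0432 shift cm [ 0.45 -0.26 -0.02]
turn [-0.17  0.1   0.81]
[-0.44888918  1.42718764 -1.46228867] [ 0.04979009  0.13052996 -0.07715527]
0.08338829302807736 102.73508293113902
```

>>> servo_tool(plan=[[0.3, [-0.4, -0.44, 0], [0, 0, -4]], [0.3, [-0.4, -0.44, 0], [0, 0, -4]], [0.3, [-0.4, -0.44, 0], [0, 0, -4]], [0.3, [-0.4, -0.44, 0], [0, 0, -4]], [0.3, [-0.4, -0.44, 0], [0, 0, -4]], [0.3, [-0.4, -0.44, 0], [0, 0, -4]], [0.3, [-0.4, -0.44, 0], [0, 0, -4]], [0.3, [-0.4, -0.44, 0], [0, 0, -4]]])

```text
time_s: 7.63
tool_pos: [0.4754, 0.1808, 0.1538]
tool_rot: [179.9, 0.1, 96.1]
force: [2.1, 1.7, -2.3]
grip_width: 0.0432
```

```bash
cat >> h.py <<'E'
def turn(step):
    o,t,r=pose(); ax=np.array([.5326,.1247]); d=t[:2]-ax; a=np.arctan2(d[1],d[0])
    print("pos",t.round(4),o["tool_rot"].round(1),"w",round(o["grip_width"],4),"F",o["force"].round(1),"r",np.hypot(*d).round(4),"ang",np.degrees(a)%360,"q7",o["qpos"][6],"t",o["time_s"])
    b=a+np.radians(step); p=np.r_[ax+.085*np.array([np.cos(b),np.sin(b)]),.154]
    print("step",(r.inv().apply(p-t)*100).round(2))
E
python3 -c "
from h import *
turn(4);turn(5)"
```

```text
pos [0.4754 0.1808 0.1538] [1.799e+02 1.000e-01 9.610e+01] w 0.0432 F [ 2.1  1.7 -2.3] r 0.0801 ang 135.53167906773268 q7 -16.78534167816347 t 7.6333
step [-0.02 -0.75 -0.03]
pos [0.4754 0.1808 0.1538] [1.799e+02 1.000e-01 9.610e+01] w 0.0432 F [ 2.1  1.7 -2.3] r 0.0801 ang 135.53167906773268 q7 -16.78534167816347 t 7.6333
step [-0.12 -0.86 -0.03]
```

>>> servo_tool(plan=[[0.3, [-0.4, -0.56, 0], [0, 0, -4.8]], [0.3, [-0.45, -0.56, 0], [0, 0, -4.8]], [0.3, [-0.45, -0.56, 0], [0, 0, -4.8]], [0.3, [-0.45, -0.56, 0], [0, 0, -4.8]], [0.3, [-0.45, -0.56, 0], [0, 0, -4.8]], [0.3, [-0.45, -0.56, 0], [0, 0, -4.8]], [0.3, [-0.45, -0.56, 0], [0, 0, -4.8]], [0.3, [-0.45, -0.56, 0], [0, 0, -4.8]], [0.3, [-0.45, -0.56, 0], [0, 0, -4.8]], [0.3, [-0.45, -0.56, 0], [0, 0, -4.8]], [0.3, [-0.45, -0.56, 0], [0, 0, -4.8]], [0.3, [-0.45, -0.56, 0], [0, 0, -4.8]]])

```text
time_s: 8.63
tool_pos: [0.4621, 0.0993, 0.1541]
tool_rot: [179.4, 1.6, 157.0]
force: [4.6, 3.1, -5.3]
grip_width: 0.0437
```

```bash
python3 -c "
from h import *
turn(4);save('top','pics/t2.png')
i=cv2.imread('pics/t2.png')[150:270,215:415]; cv2.imwrite('pics/t2c.png',cv2.resize(i,None,fx=4,fy=4,interpolation=cv2.INTER_CUBIC))"
```

```text
pos [0.4621 0.0993 0.1541] [179.4   1.6 157. ] w 0.0437 F [ 4.6  3.1 -5.3] r 0.075 ang 199.81416526348062 q7 50.22394245241123 t 8.6333
step [ 0.32 -1.1  -0.01]
```

View pics/t2c.png

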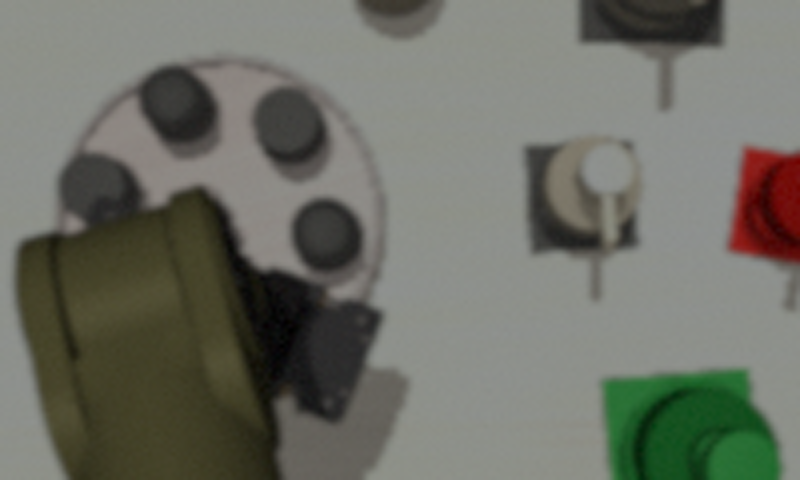

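The mill is hidden by the wrist. Four shaker tops can be seen, at about (97,182), (176,98), (288,122) and (328,232), so I can get the turntable angle from them.

```bash
python3 -c "
from h import *
import pickle
a,b=pickle.load(open('c.pkl','rb'))
ax=np.array([.5326,.1247])
for L in ([(129,127),(241,98),(325,178),(297,290),(185,323)],[(97,182),(176,98),(288,122),(328,232)]):
    q=np.array([atz(b,215+u/4,150+v/4,.10)[:2] for u,v in L])
    f=lambda c:np.hypot(*(q-c).T)-.085
    from scipy.optimize import least_squares
    c=least_squares(f,ax).x; print('centre',c.round(4),f(c).round(4))
    for cc in (c,ax,[.534,.1252]): print((np.degrees(np.arctan2(*(q-cc).T[::-1]))%360).round(1))
w=env.read_camera('wrist'); cv2.imwrite('pics/w5.png',w['image'])
"
```

```text
centre [0.5354 0.1255] [-0.0005 -0.0016 -0.0003 -0.0001 -0.002 ]
[ 44.4 345.  284.7 226.4 167.3]
[ 43.5 346.  286.7 227.4 166.3]
[ 43.9 345.5 285.7 226.9 166.9]
centre [0.5346 0.1255] [-0.0004  0.0008 -0.0008  0.0004]
[ 75.2  17.2 318.8 258.8]
[ 74.1  17.3 320.1 260. ]
[ 74.9  17.3 319.2 259.2]
```

View pics/w5.png

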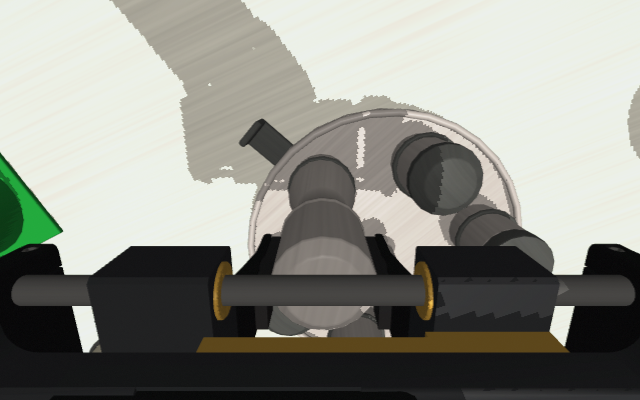

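>>> servo_tool(plan=[[0.3, [-0.28, -0.3, 0], [0, 0, -3]], [0.3, [-0.28, -0.3, 0], [0, 0, -3]], [0.3, [-0.28, -0.3, 0], [0, 0, -2]], [0.3, [0, 0, 0], [0, 0, 0]], [0.3, [0, 0, 0], [0, 0, 0]]])

```text
time_s: 9.15
tool_pos: [0.467, 0.0885, 0.1541]
tool_rot: [179.5, 1.7, 164.7]
force: [-0.2, 1.1, -2.2]
grip_width: 0.0434
```

```bash
python3 -c "
from h import *
turn(4);at,pr=wrist('pics/w6.png');c,s=np.cos(np.radians(205.4)),np.sin(np.radians(205.4))
print('lip',pr([.535+.16*c,.1255+.16*s,.03]),'front disc edge',pr([.535+.125*c,.1255+.125*s,.03]),'milltop',pr([.535+.085*c,.1255+.085*s,.201]),'front',pr([.535+.085*c,.1255+.085*s,.03]))
save('top','pics/t3.png')
i=cv2.imread('pics/t3.png')[155:250,220:320]; i=cv2.resize(i,(421,400),interpolation=cv2.INTER_CUBIC)
w=cv2.imread('pics/w6.png')[50:350,180:460]; w=cv2.resize(w,(373,400),interpolation=cv2.INTER_CUBIC)
cv2.imwrite('pics/c6.png',np.hstack([i,w]))"
```

```text
pos [0.467  0.0885 0.1541] [179.5   1.7 164.7] w 0.0434 F [-0.2  1.1 -2.2] r 0.0749 ang 208.86535552982357 q7 59.49378716426595 t 9.15
step [ 0.3  -1.11 -0.  ]
lip (np.float64(260.3506439486109), np.float64(109.6401400995117)) front disc edge (np.float64(289.3952244451494), np.float64(142.27229431886863)) milltop (np.float64(321.5659541371107), np.float64(286.799362908286)) front (np.float64(320.5429758639287), np.float64(177.26740220155733))
```

View pics/c6.png

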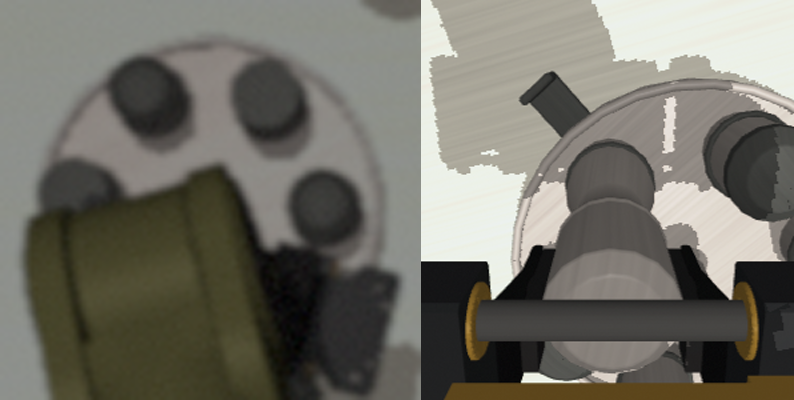

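In the wrist crop, the mill top centre is at about (323,283) in full-image pixels, against (322,287) predicted for the front place, so it is within 2–3 mm. The lip is at about (268,115), in the expected direction to about 0.6°. I'll cross-check this with the shaker tops in the top crop at (148,88), (268,90) and (325,203).

```bash
python3 -c "
from h import *
import pickle
a,b=pickle.load(open('c.pkl','rb'))
q=np.array([atz(b,220+u/4.21,155+v/4.21,.10)[:2] for u,v in [(148,88),(268,90),(325,203)]])-[.535,.1255]
print(np.degrees(np.arctan2(q[:,1],q[:,0]))%360+[180,240,300],np.hypot(*q.T))
o=env.get_obs();print(o['time_s'],o['force'],o['grip_width'],o['joint_velocities'])"
```

```text
[205.16954192 568.61342465 567.79864207] [0.08573982 0.08803404 0.08450577]
9.25 [ 0.19285275  0.66083664 -1.30089785] 0.043598372545594836 [-0.06990561  0.04778937  0.09434108  0.19475271 -0.03178163 -0.00895341
  0.3874636 ]
```

>>> servo_tool(plan=[[0.3, [0, 0, 0], [0, 0, 0]], [0.3, [0, 0, 0], [0, 0, 0]], [0.3, [0, 0, 0], [0, 0, 0]]])

```text
time_s: 9.5
tool_pos: [0.467, 0.0886, 0.1541]
tool_rot: [179.6, 1.7, 164.6]
force: [0.7, 0.5, -2.2]
grip_width: 0.0438
```

```bash
python3 -c "
from h import *
turn(0); print(env.sign_off()); turn(0)"
```

```text
pos [0.467  0.0886 0.1541] [179.6   1.7 164.6] w 0.0438 F [ 0.7  0.5 -2.2] r 0.0749 ang 208.83455826092685 q7 59.362608135329246 t 9.5
step [ 0.72 -0.7  -0.01]
the job is handed in; nothing more can be done
None
the job is handed in; nothing more can be done
```

I pressed the small white sanitiser's pump down, let it spring back up, then turned the carousel by its mill to the front tab. I handed the job in at 9.5 s with the mill still gripped; `sign_off()` gave no verdict.

- **Pump:** At my last reading the tool height gave a stroke of about 12.6 mm, and the 7.0 N push agreed. I pressed a little further before lifting. The wrist picture afterwards showed the head up and nothing touching it.
- **Mill position:** The wrist camera put the mill top within about 2–3 mm of the front place (12 mm allowed). The shaker tops in the top camera gave about 206° for the mill, after allowing for their offset at the start, against 205.4° for the tab.
- **Hold:** The grip was set to 20 N and the fingers closed to 43.8 mm on the 44 mm head. The tool pose was steady before I handed in.
- **Disagreements:** The individual shaker readings spread from 205° to 208.6°. The gripper's own centre sits about 7 mm nearer the turntable axis than the mill's 85 mm and about 2–3° past the tab direction. I trusted the cameras over the gripper position.
- **Tin, bowl and carton:** I kept clear of them and felt no unexpected forces, but I did not measure their positions again at the end.

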